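# Put the turned handles and discs away in the tilt-out bin

### The arm

A 6-joint arm with a two-finger parallel gripper is mounted at the origin on the work surface. World frame = base frame: x ahead of the robot, y to its left, z up, the work surface at z = 0. Lengths are in mm, angles in rad, forces in N, time in s.
With the tool pointing down it reaches from about 275 to 875 mm from the base axis. Payload 12.5 kg.
Tool frame: the origin (TCP) lies midway between the tips of the shut fingers; the grasp point (between the pads) lies 19 mm behind it; z points along the fingers, y is the line along which they close (so a half turn about z gives the same grasp; the last joint's range is limited). The gripper opens to 85 mm and grips with 20 to 120 N. Pads are 22 mm wide; open, the fingers measure 114 mm over their backs; the gripper's body (76 mm by 85 mm) begins 54 mm behind the grasp point. The pads swing forward as they close: fully open they stand 13 mm farther back than shut.
Start: joints at [1.149, 0.351, 1.652, -0, 1.139, -0.085], TCP at [181.726, 519.096, 231.29] pointing down, gripper open.
Joint ranges: [-2.75, 2.75], [-0.79, 2.1], [0.01, 2.65], [-1.57, 4.71], [0.07, 3.14], [-2.87, 2.87]. Speed limits (rad/s): [2.22, 2.22, 2.79, 3.14, 3.14, 3.14].

### API

Orientations are given as a rotation vector (axis times angle).
In Python, from rig import ctrl gives the robot as it stands. The module is installed in compiled form; this text tells all that it offers.
- The arm moves only by the tool jog_arm, never from a script. Its argument "motion" is a list of rows, each a list of 3 entries, a list of its own where there are three numbers: the shift along the tool's x, y, z in mm, then the turn, a rotation vector about the tool's x, y, z in degrees, then the gripper's target within -1 to 1 (shut at 1, half-way at 0, fully open at -1). In form: [[[dx, dy, dz], [rx, ry, rz], hand], ...]. A call has 1 to 8 rows; each row shifts and turns the commanded pose from where the row before left it, along the tool's axes as they then stand; what a row does not reach is not made up. A row lasts 1/8 s, in which the tool goes at most 62.5 mm and 10.7 degrees, less where a joint would pass 70% of its speed; a pose out of reach is approached as far as the arm can. A call with a gripper value outside its range is refused whole. The fingers move at their own pace and stop on an object; the grip force is fixed at half the most. Time passes only in rows, so rows that do not move let the fingers close. It gives the time, the measured TCP pose, the force, the opening and the grip force at its end, in the units of the state.
- ctrl.observe(): the state, without advancing time (a new reading comes with each control period).
- ctrl.capture(name): name is "side" or "top"; returns the picture (384x512x3 uint8, blue, green, red); there is no depth.
- ctrl.camera_info(name): a dict with "camera_matrix" (3x3 intrinsics, pixels), "k1" (the pictures are not rectified: a ray, as slopes to the right and down, at radius r is drawn at 1 + k1 r^2 times it, then the intrinsics apply), "rvec" (rotation vector, rad) and "tvec" (3), from world to camera coordinates, as OpenCV has them. Camera axes: x right, y down, z forward; pixel columns grow to the right and rows downward; lengths in mm; the calibration is good to about 2 mm. A picture is of the moment at which its call begins. camera_info takes no time and is no camera call.
- ctrl.sign_off(): hands the job in; it is judged then, once.
Trained networks look in the newest picture that a camera, given by its name, has taken for a name from the list of things; names that differ only in an ending like _2 or _b are one class to them, and where a whole thing is asked for, a point or a joint stands for the part that bears it (a point fixed in the world has none). Each returns a list of dicts, best first, with "confidence" (0 to 1); they miss things now and then, are a little off and sometimes report something else, mostly with a low value. They report only what shows in the picture. A call takes as long as a camera call. They do not tell look-alikes from the thing itself.
- ctrl.cut_out(thing, camera): "region" (384x512 bool, what is visible of it).
- ctrl.pinpoint(thing, camera): "centre" ([x, y, z] in mm, in world coordinates, good to about 4 mm: a listed point, or the origin of a listed thing).
The state is a dict: "time": time; "q": joint angles; "joint_vel": joint speeds; "effort": joint torques, N m; "eef_pos": TCP position; "orientation": TCP orientation; "wrist_force": force on the tool from outside, world axes, zero at the start; "torque": the same for the moment, N m; "opening": opening from 0.0 (shut) to 1.0 (fully open); "finger_force": force on a finger pad.
Only numpy, scipy, OpenCV 4.12 (cv2) and the standard library are available. Lean on these libraries where they do the work, as an engineer would, in place of code of your own. Each camera call takes 0.05 s, during which the arm holds its last target. There are 200 camera calls.

### The job

Put the turned parts away in the tilt-out bin: first tip the bin right out by its bar, then lift each tool handle straight up out of its well and drop it into the bin's wide bay, and pick the round wooden discs off the bench into the narrow bay. Once every handle and disc is in its bay, push the bin back until it is fully home. Leave the other things on the bench (square tile, tall cylinder, jar and so on) undisturbed.

Things in the scene. Friction and masses are not known exactly. Their poses are not given: they have to be found in the camera images.
- rack: Fixed hardwood block 200 x 96 mm. Origin at the centre of its underside, on the bench; x along the row of three wells, z up. Its upper face is 70 mm above the bench; along both long sides a 10 mm thick rail rises to 108 mm, leaving a 76 mm wide channel that is open at the ends. The wells are in a row in the channel's floor, 74 mm apart, 26.5 mm across and 62 mm deep (well bottom 8 mm above the bench).
- well1 (a point): Centre of the mouth of well 1 of the rack, 70 mm above the bench (74 mm to the -x side of the middle).
- well2 (a point): Centre of the mouth of well 2 of the rack, 70 mm above the bench (the middle well).
- well3 (a point): Centre of the mouth of well 3 of the rack, 70 mm above the bench (74 mm to the +x side of the middle).
- handle1: Turned tool handle: straight wooden cylinder, diameter 24 mm, 105 mm long, 50 g, brass band near its top. Starts upright in well 1, standing 43 mm above the channel floor, so only a straight lift of more than 62 mm frees it. Origin at the centre of its lower end face, z along the handle towards the banded end. May be absent (no reading).
- handle2: Turned tool handle: straight wooden cylinder, diameter 24 mm, 105 mm long, 50 g, brass band near its top. Starts upright in well 2, standing 43 mm above the channel floor, so only a straight lift of more than 62 mm frees it. Origin at the centre of its lower end face, z along the handle towards the banded end. May be absent (no reading).
- handle3: Turned tool handle: straight wooden cylinder, diameter 24 mm, 105 mm long, 50 g, brass band near its top. Starts upright in well 3, standing 43 mm above the channel floor, so only a straight lift of more than 62 mm frees it. Origin at the centre of its lower end face, z along the handle towards the banded end. May be absent (no reading).
- disc1: Round flat wooden disc, diameter 44 mm, 10 mm thick, 20 g, lying on the bench. Origin at the centre of its underside, z up through its thickness. May be absent (no reading).
- disc2: Round flat wooden disc, diameter 44 mm, 10 mm thick, 20 g, lying on the bench. Origin at the centre of its underside, z up through its thickness. May be absent (no reading).
- disc3: Round flat wooden disc, diameter 44 mm, 10 mm thick, 20 g, lying on the bench. Origin at the centre of its underside, z up through its thickness. May be absent (no reading).
- station: Fixed plywood housing of the tilt-out bin, 288 mm wide, 145 mm deep, 170 mm high. Origin on the bench below the middle of its front edge; x points into the housing (away from the robot), y to the left as the robot sees it, z up. Its roof is 10 mm thick and begins 10 mm behind the front edge.
- bin (a joint): Tilt of the wooden bin in the housing: 0 = upright, fully home against its stop; grows as its top tips towards the robot, to the stop at 0.65 rad. A stiff hinge (about 0.5 N m of friction) holds it at any angle. The bin's front board is 255 mm wide, 125 mm high, 8 mm thick; the bin is 105 mm deep outside; side walls and divider 100 mm high, rear wall 95 mm.
- bin_hinge (a point): The bin's hinge line, at the middle of its width: along the housing's y axis, 12 mm above the bench, at the lower edge of the bin's front board. Does not move with the bin.
- bin_bar (a point): Middle of the steel pull bar on the bin's front board: a round bar, diameter 10 mm, 120 mm long, parallel to y, carried on two arms at its ends 48 mm in front of the board's face, 135 mm above the hinge when the bin is home (10 mm above the board's top edge). Its axes turn with the bin: z up the board, x into the bin.
- wide_floor (a point): Middle of the floor of the wide bay (left, +y, 136 mm wide inside), where handles belong. Moves with the bin, with the bin's axes (x into the bin, z up the walls). Inside, a bay is 92 mm deep front to back.
- wide_mouth (a point): Middle of the open mouth of the wide bay (left, +y, 136 mm wide inside), where handles belong, 94 mm above the bay's floor, moving with the bin; when the bin is tipped right out it lies about 25 mm in front of the housing's front edge, 119 mm above the bench.
- narrow_floor (a point): Middle of the floor of the narrow bay (right, -y, 101 mm wide inside), where discs belong. Moves with the bin, with the bin's axes (x into the bin, z up the walls). Inside, a bay is 92 mm deep front to back.
- narrow_mouth (a point): Middle of the open mouth of the narrow bay (right, -y, 101 mm wide inside), where discs belong, 94 mm above the bay's floor, moving with the bin; when the bin is tipped right out it lies about 25 mm in front of the housing's front edge, 119 mm above the bench.
- tile: square wooden tile 45 x 45 x 12 mm, lying flat; a bystander, not one of the discs. Origin at the centre of its underside.
- blank: tall plain wooden cylinder, diameter 70, height 200 mm, standing; bystander. Origin at the centre of its underside.
- jar: glass jar, diameter 70, height 90 mm, bystander. Origin at the centre of its underside.
Not all that is in view belongs to the job. Leave any black or orange look-alike of the handle1 alone. What is shaped like the disc3 but orange is not meant.

How it is judged:
By the outcome, as a careful person would: the job done as asked, in the order asked, and still so for the second after the job is handed in, with the robot touching nothing.
Of handle1, handle2, handle3 only 2 to 3 are there at a start; the rules pass over those that are not, and their reading is None.
Of disc1, disc2, disc3 only 2 to 3 are there at a start; the rules pass over those that are not, and their reading is None.
At some moment in a run one of disc1, disc2, disc3 may be knocked a few centimetres aside while the robot is not near it.
Once in a run the grip may slacken for a moment while it holds something.
It also fails if it takes over 210 s, if anything falls off the work surface, if the arm or the gripper's body presses on something with over 40 N, if the wrist force passes 120 N, or if a joint passes its speed limit or range.

## Working session

There is one attempt and no reset: what is moved stays moved. The work goes in short steps, Python scripts to look and compute and a tool call to move; the robot and the scene stay as the last step left them, time stands still between calls to the robot, and variables do not carry over. Pictures are saved under pics/ and viewed, at most 14 in all, crops included, and the job is handed in when it is done.

Besides the shell and the picture viewer there is one more tool, called after "Request:" as name([rows], argument=value, ...), one row to a line, values as JSON. jog_arm: Moves the arm, as the interface text tells. Its arguments: {"type":"object","properties":{"motion":{"type":"array","items":{"type":"array"}}},"required":["motion"]}

```bash
mkdir -p pics; python3 - <<'E'
from rig import ctrl
import cv2,numpy as np
for c in("side","top"):
    cv2.imwrite(f"pics/{c}0.png",ctrl.capture(c)); i=ctrl.camera_info(c)
    R=cv2.Rodrigues(np.array(i["rvec"],float))[0]; print(c,(-R.T@np.array(i["tvec"]).reshape(3)).round(),R[2].round(2))
    for t in["rack","well1","well2","well3","handle1","disc1","station","bin_hinge","bin_bar","wide_mouth","narrow_mouth","tile","blank","jar"]:
        print(t,[(np.round(d["centre"]).astype(int).tolist(),round(d["confidence"],2)) for d in ctrl.pinpoint(t,c)])
s=ctrl.observe();print(s)
E
```

```text
side [495. 622. 718.] [ 0.07 -0.76 -0.65]
rack [([518, 256, 3], 0.98)]
well1 [([592, 275, 71], 0.81), ([523, 258, 70], 0.72), ([452, 233, 68], 0.67), ([446, 236, 10], 0.65)]
well2 [([592, 275, 71], 0.81), ([523, 258, 70], 0.72), ([452, 233, 68], 0.67), ([446, 236, 10], 0.65)]
well3 [([592, 275, 71], 0.81), ([523, 258, 70], 0.72), ([452, 233, 68], 0.67), ([446, 236, 10], 0.65)]
handle1 [([383, 148, 2], 0.89), ([439, 136, 4], 0.83), ([515, 256, 12], 0.64), ([449, 232, 12], 0.56), ([588, 280, 8], 0.5), ([692, -27, 113], 0.45)]
disc1 [([373, -93, 0], 0.67), ([459, -92, -1], 0.66), ([428, -220, -1], 0.55), ([431, 43, 1], 0.53)]
station [([664, -81, 0], 0.78)]
bin_hinge [([660, -86, 8], 0.77), ([714, -152, 117], 0.28)]
bin_bar [([601, -101, 147], 0.98)]
wide_mouth [([692, -30, 116], 0.86)]
narrow_mouth [([713, -154, 116], 0.66)]
tile [([556, 69, 0], 0.9)]
blank [([759, 122, 2], 0.88)]
jar [([560, -419, -5], 0.79), ([591, 280, 7], 0.69), ([664, -80, 3], 0.49)]
top [ 482.  -76. 1374.] [ 0.06  0.01 -1.  ]
rack [([519, 255, -1], 0.86)]
well1 [([448, 230, 70], 0.93), ([519, 256, 65], 0.72), ([5
[... 764 characters left out ...]
e': 1.5, 'q': array([ 1.14940050e+00,  3.50662104e-01,  1.65183032e+00, -3.00859272e-05,
        1.13914006e+00, -8.45936755e-02]), 'joint_vel': array([-3.93359286e-04,  8.41563784e-04,  8.73080190e-05,  5.82497592e-04,
       -2.60304320e-04,  1.31126625e-03]), 'effort': array([-4.05092114e-04, -5.06036925e+01, -2.91640520e+01, -5.22800030e-05,
        7.32637163e-04,  4.21251616e-05]), 'eef_pos': array([181.72227561, 519.0704857 , 231.29878442]), 'orientation': array([ 5.26528326e-01,  3.09713880e+00, -7.13246266e-05]), 'wrist_force': array([ 0.02324411, -0.33378437, -0.05567475]), 'torque': array([-0.00060077, -0.01729656,  0.06421448]), 'finger_force': 0.0, 'opening': 1.0056648774740133}
```

View pics/side0.png

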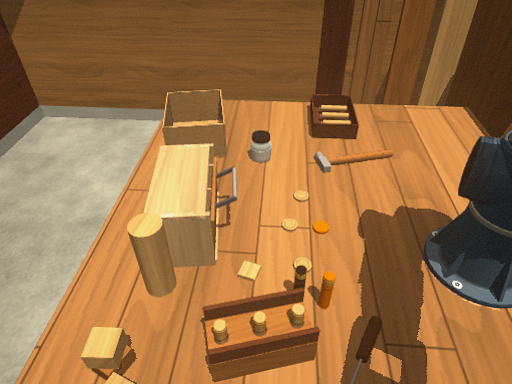

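View pics/top0.png

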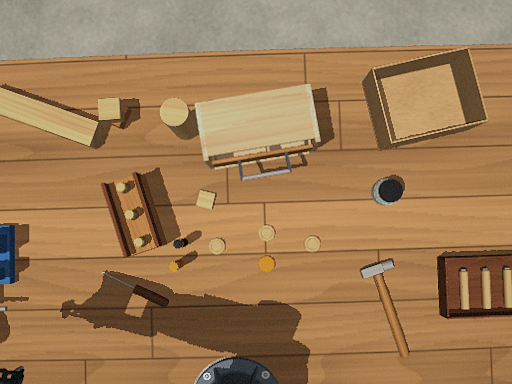

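Candidates in the side picture:
- **Handles:** the three wooden ones in the rack at (220,330), (260,322) and (298,314). I'm leaving the black one at (301,275), the orange one at (327,290) and the set in the dark tray at (335,115).
- **Discs:** the wooden ones at (301,196), (290,225) and (303,265). I'm leaving the orange one at (321,227) and the square tile at (249,270).

In the top picture the discs are at (267,233), (313,244) and (217,246), with the orange one at (267,264). The bar runs about (240,178) to (290,168). I'll check this with one close crop.

```bash
cat > h.py <<'E'
from rig import ctrl
import cv2,numpy as np
from scipy.spatial.transform import Rotation as Ro
def ray(c,uv,z):
    """world point at height z seen at pixel uv"""
    i=ctrl.camera_info(c);K=np.array(i["camera_matrix"],float);D=np.array([i["k1"],0,0,0,0],float)
    p=cv2.undistortPoints(np.array([[uv]],float),K,D)[0,0];R=cv2.Rodrigues(np.array(i["rvec"],float))[0]
    o=-R.T@np.array(i["tvec"],float).reshape(3);d=R.T@np.array([p[0],p[1],1]);return o+d*(z-o[2])/d[2]
def go(x,y,z,psi):
    """psi: world angle (deg) of tool y axis minus 90, tool down. prints turn, then shift in turned tool axes, mm"""
    s=ctrl.observe();R0=Ro.from_rotvec(s["orientation"]);p=np.radians(psi)
    T=Ro.from_matrix(np.array([[-np.cos(p),-np.sin(p),0],[-np.sin(p),np.cos(p),0],[0,0,-1]]).astype(float))
    print("turn",np.degrees((R0.inv()*T).as_rotvec()).round(1),"shift",T.inv().apply(np.array([x,y,z])-s["eef_pos"]).round(1))
def st():
    s=ctrl.observe();print(round(s["time"],2),s["eef_pos"].round(1),s["wrist_force"].round(1),round(s["opening"],3),round(s["finger_force"],1),"q",s["q"].round(2))
E
python3 - <<'E'
from h import *
a=cv2.imread("pics/top0.png")[140:270,100:330];cv2.imwrite("pics/crop1.png",cv2.resize(a,None,fx=3.4,fy=3.4,interpolation=cv2.INTER_CUBIC))
for p in[(267,233),(313,244),(217,246)]:print(ray("top",p,10).round())
for p in[(240,178),(290,170)]:print("bar",ray("top",p,147).round())
for p in[(205,159),(318,144)]:print("roof",ray("top",p,170).round())
for p in[(121,187),(130,214),(139,241)]:print("h",ray("top",p,113).round())
go(605,-99,230,98);go(605,-99,230,-82)
E
```

```text
[459. -96.  10.]
[ 425. -220.   10.]
[427.  42.  10.]
bar [598. -31. 147.]
bar [ 614. -155.  147.]
roof [645.  52. 170.]
roof [ 673. -224.  170.]
h [588. 274. 113.]
h [519. 252. 113.]
h [450. 230. 113.]
turn [  -0.    -0.  -117.3] shift [ 671.  -333.1    1.3]
turn [-0.   0.  62.7] shift [-671.   333.1    1.3]
```

View pics/crop1.png

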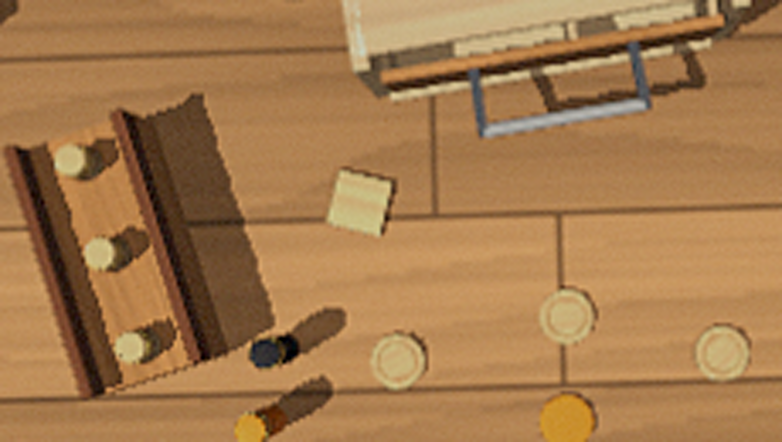

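The crop confirms three wooden handles in the rack and three ringed wooden discs. The orange disc, black and orange cylinders and tile are separate. The bar is centred at about (606,-95,147) with a yaw of about 7°.

Request:
jog_arm([
  [[0,0,0],[0,0,10.5],0.4],
  [[0,0,0],[0,0,10.5],0.4],
  [[0,0,0],[0,0,10.5],0.4],
  [[0,0,0],[0,0,10.5],0.4],
  [[0,0,0],[0,0,10.5],0.4],
  [[0,0,0],[0,0,10.5],0.4],
  [[-48,24,0],[0,0,0],0.4],
  [[-48,24,0],[0,0,0],0.4],
])

```text
time: 2.5
eef_pos: [242.6, 429.4, 231.2]
orientation: [2.066, 2.367, 0.0]
wrist_force: [1.5, 0.5, 0.1]
opening: 0.298
finger_force: 0.0
```

Request:
jog_arm([
  [[-48,24,0],[0,0,0],0.4],
  [[-48,24,0],[0,0,0],0.4],
  [[-48,24,0],[0,0,0],0.4],
  [[-48,24,0],[0,0,0],0.4],
  [[-48,24,0],[0,0,0],0.4],
  [[-48,24,0],[0,0,0],0.4],
  [[-48,24,0],[0,0,0],0.4],
  [[-48,24,0],[0,0,0],0.4],
])

```text
time: 3.5
eef_pos: [484.8, 73.9, 231.5]
orientation: [2.067, 2.365, 0.001]
wrist_force: [0.8, 1.0, -0.6]
opening: 0.298
finger_force: 0.0
```

Request:
jog_arm([
  [[-48,24,0],[0,0,0],0.4],
  [[-48,24,0],[0,0,0],0.4],
  [[-48,24,0],[0,0,0],0.4],
  [[0,0,0],[0,0,0],0.4],
])

```text
time: 4.0
eef_pos: [575.7, -60.1, 230.8]
orientation: [2.071, 2.362, -0.0]
wrist_force: [0.1, 1.0, -0.9]
opening: 0.297
finger_force: 0.0
```

```bash
python3 - <<'E'
from h import *
st();go(606,-96,230,-83)
for c in("top","side"):
    cv2.imwrite(f"pics/{c}1.png",ctrl.capture(c)); print([(d["centre"],d["confidence"]) for d in ctrl.pinpoint("bin_bar",c)])
a=cv2.imread("pics/side1.png")[100:280,130:330];b=cv2.imread("pics/top1.png")[90:270,180:380]
cv2.imwrite("pics/crop2.png",np.hstack([cv2.resize(t,(400,360),interpolation=cv2.INTER_CUBIC) for t in(a,b)]))
E
```

```text
4.0 [575.7 -60.1 230.8] [ 0.1  1.  -0.9] 0.297 0.0 q [-0.18  0.4   1.58 -0.    1.16 -0.32]
turn [0.  0.  0.5] shift [-39.3  25.7   0.8]
[]
[([602.5, -102.8, 144.1], 0.81)]
```

View pics/crop2.png

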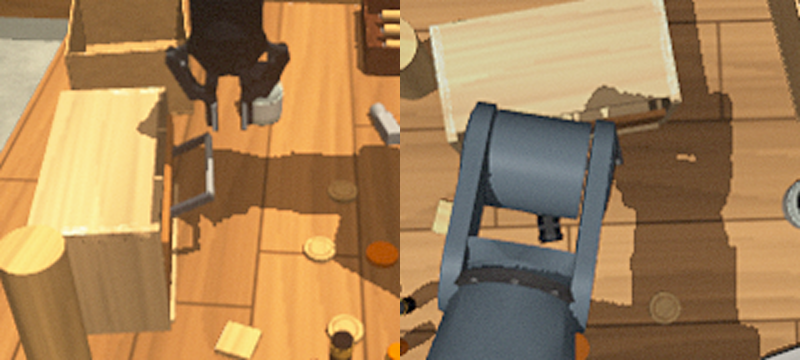

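The tool is above and in front of the bar, whose side-image ends are at about (234,168) and (236,200). I'll check the bar's x with that before descending.

Request:
jog_arm([
  [[-20,13,0],[0,0,0.5],0.4],
  [[-19,13,0],[0,0,0],0.4],
  [[0,0,30],[0,0,0],0.4],
  [[0,0,25],[0,0,0],0.4],
  [[0,0,0],[0,0,0],0.4],
])

```text
time: 4.82
eef_pos: [604.3, -91.6, 175.1]
orientation: [-2.074, -2.356, 0.002]
wrist_force: [0.1, 0.6, 0.4]
opening: 0.299
finger_force: 0.0
```

```bash
python3 - <<'E'
from h import *
for p in[(234,168),(236.5,200)]:print(ray("side",p,147).round())
st();go(606,-96,128,-83)
cv2.imwrite("pics/side2.png",cv2.resize(ctrl.capture("side")[110:240,150:310],None,fx=4,fy=4,interpolation=cv2.INTER_CUBIC))
E
```

```text
[ 613. -148.  147.]
[591. -22. 147.]
4.83 [604.3 -91.6 175.1] [0.1 0.6 0.4] 0.299 0.0 q [-0.23  0.52  1.54  0.    1.09 -0.35]
turn [-0.2 -0.1  0.3] shift [-4.6  1.1 47.1]
```

View pics/side2.png

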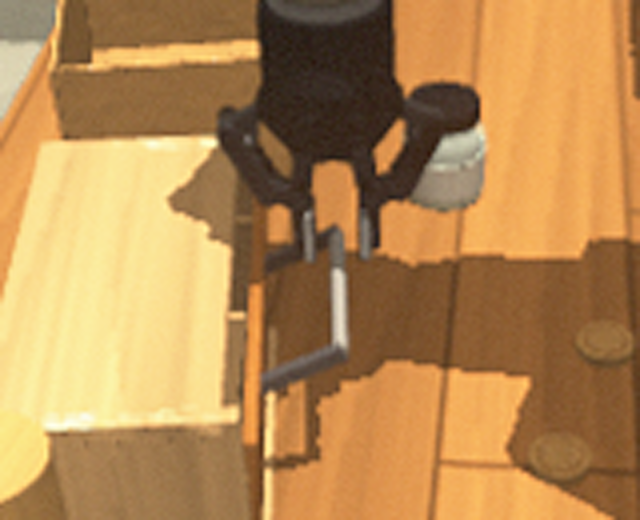

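Request:
jog_arm([
  [[-4,1,23],[0,0,0],0.4],
  [[0,0,22],[0,0,0],0.4],
  [[0,0,0],[0,0,0],0.6],
  [[0,0,0],[0,0,0],0.6],
])

```text
time: 5.38
eef_pos: [607.6, -96.5, 133.1]
orientation: [2.076, 2.355, 0.002]
wrist_force: [0.2, -1.0, 0.5]
opening: 0.197
finger_force: 0.0
```

Request:
jog_arm([
  [[0,-3,0],[0,0,0],0.6],
  [[0,-13,5],[0,0,0],0.6],
  [[0,-13,7],[0,0,0],0.6],
  [[0,-12,8],[0,0,0],0.6],
  [[0,0,0],[0,0,0],0.6],
])

```text
time: 6.0
eef_pos: [566.2, -102.0, 111.8]
orientation: [2.077, 2.355, 0.001]
wrist_force: [0.3, -0.2, -0.4]
opening: 0.202
finger_force: 0.0
```

Request:
jog_arm([
  [[0,-11,9],[0,0,0],0.6],
  [[0,-10,10],[0,0,0],0.6],
  [[0,-9,11],[0,0,0],0.6],
  [[0,0,0],[0,0,0],0.6],
])

```text
time: 6.5
eef_pos: [538.4, -105.9, 81.5]
orientation: [2.074, 2.352, 0.005]
wrist_force: [14.4, 1.3, -7.2]
opening: 0.202
finger_force: 7.7
```

Request:
jog_arm([
  [[0,-3,3],[0,0,0],0.6],
  [[0,-3,3],[0,0,0],0.6],
  [[0,0,0],[0,0,0],0.6],
])

```text
time: 6.88
eef_pos: [538.4, -107.2, 79.4]
orientation: [2.066, 2.343, 0.017]
wrist_force: [29.7, 5.5, 9.2]
opening: 0.203
finger_force: 15.2
```

```bash
python3 - <<'E'
from h import *
st()
a=ctrl.capture("side")
for t in("bin_bar","wide_mouth","narrow_mouth","bin_hinge"):print(t,[(d["centre"].round(),round(d["confidence"],2)) if hasattr(d["centre"],"round") else d for d in ctrl.pinpoint(t,"side")])
cv2.imwrite("pics/side3.png",cv2.resize(a[110:260,130:330],None,fx=3.5,fy=3.5,interpolation=cv2.INTER_CUBIC))
E
```

```text
6.88 [ 538.4 -107.2   79.4] [29.7  5.5  9.2] 0.203 15.2 q [-0.28  0.54  1.79  0.    0.79 -0.41]
bin_bar [{'centre': [592.4, 275.7, 71.4], 'confidence': 0.72}, {'centre': [537.4, -110.2, 90.9], 'confidence': 0.7}, {'centre': [711.8, -150.3, 52.0], 'confidence': 0.67}]
wide_mouth [{'centre': [629.9, -37.6, 119.0], 'confidence': 0.95}]
narrow_mouth [{'centre': [650.0, -162.8, 121.9], 'confidence': 0.85}, {'centre': [431.8, 41.6, 1.1], 'confidence': 0.42}]
bin_hinge [{'centre': [661.1, -87.8, 11.4], 'confidence': 0.8}]
```

View pics/side3.png

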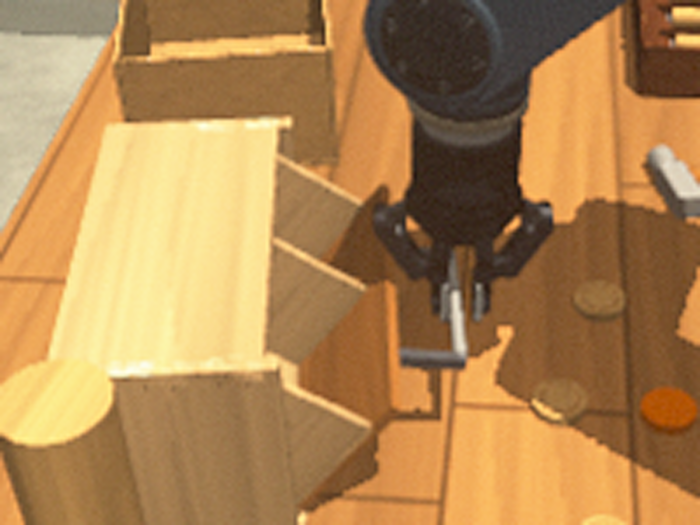

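The bin is at its stop: force has built up with no motion, and the mouths sit at z≈120 as specified. I'll back off and lift.

Request:
jog_arm([
  [[0,8,-2],[0,0,0],0.6],
  [[0,0,-30],[0,0,0],0.4],
  [[0,0,-50],[0,0,0],-0.2],
  [[0,0,-50],[0,0,0],-0.2],
  [[0,0,-40],[0,0,-10.3],-0.2],
  [[0,0,0],[0,0,0],-0.2],
])

```text
time: 7.88
eef_pos: [538.9, -105.5, 249.9]
orientation: [1.853, 2.532, 0.002]
wrist_force: [0.2, -0.4, -1.4]
opening: 0.596
finger_force: 0.0
```

```bash
python3 - <<'E'
from h import *
st();go(590,275,240,-72.7)
ctrl.capture("top")
for t in("well1","disc1","wide_mouth","narrow_mouth"):print(t,[(np.round(d["centre"]),round(d["confidence"],2)) for d in ctrl.pinpoint(t,"top")])
E
```

```text
7.88 [ 538.9 -105.5  249.9] [ 0.2 -0.4 -1.4] 0.596 0.0 q [-0.28  0.33  1.64 -0.    1.17 -0.59]
turn [0.2 0.1 0.3] shift [348.1 162.    9.9]
well1 [(array([520., 256.,  72.]), 0.74), (array([588., 274.,  72.]), 0.62), (array([448., 233.,  70.]), 0.6), (array([ 647., -162.,  119.]), 0.19)]
disc1 [(array([ 427., -215.,    4.]), 0.77), (array([429.,  38.,  -0.]), 0.5), (array([456., -89.,   0.]), 0.42)]
wide_mouth [(array([629., -35., 122.]), 0.9)]
narrow_mouth [(array([ 646., -164.,  119.]), 0.87)]
```

Request:
jog_arm([
  [[43.5,20,0],[0,0,0],-0.2],
  [[43.5,20,0],[0,0,0],-0.2],
  [[43.5,20,0],[0,0,0],-0.2],
  [[43.5,20,0],[0,0,0],-0.2],
  [[43.5,20,0],[0,0,0],-0.2],
  [[43.5,20,0],[0,0,0],-0.2],
  [[43.5,20,0],[0,0,0],-0.2],
  [[43.5,20,0],[0,0,0],-0.2],
])

```text
time: 9.12
eef_pos: [586.0, 276.2, 246.0]
orientation: [-1.858, -2.532, 0.003]
wrist_force: [0.4, -0.3, 0.2]
opening: 0.601
finger_force: 0.0
```

Request:
jog_arm([
  [[0,2,50],[0,0,0],-0.2],
  [[0,0,50],[0,0,0],-0.2],
  [[0,0,20],[0,0,0],-0.2],
  [[0,0,0],[0,0,0],-0.2],
])

```text
time: 9.62
eef_pos: [587.9, 275.1, 126.4]
orientation: [-1.857, -2.532, 0.003]
wrist_force: [0.9, 0.9, 0.7]
opening: 0.599
finger_force: 0.0
```

```bash
python3 - <<'E'
from h import *
st();go(589,275,77,-72.7)
cv2.imwrite("pics/side4.png",cv2.resize(ctrl.capture("side")[230:384,160:360],None,fx=3.5,fy=3.5,interpolation=cv2.INTER_CUBIC))
E
```

```text
9.62 [587.9 275.1 126.4] [0.9 0.9 0.7] 0.599 0.0 q [0.37 0.64 1.46 0.   1.04 0.06]
turn [-0.1  0.   0.2] shift [-0.4  1.  49.4]
```

View pics/side4.png

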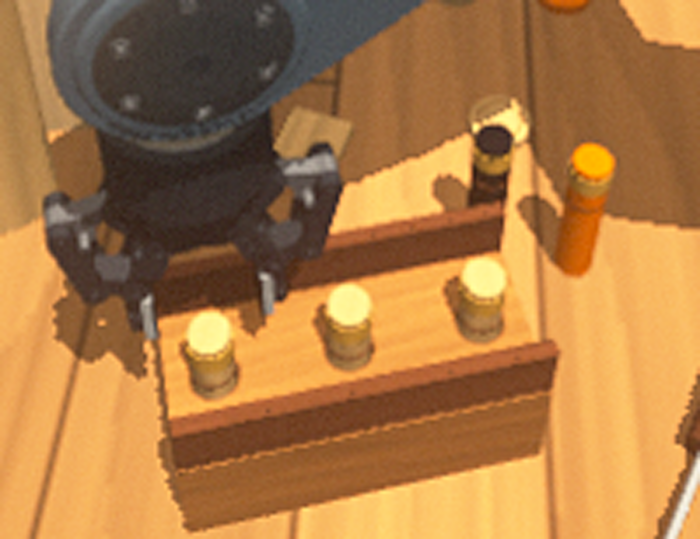

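Request:
jog_arm([
  [[0,1,25],[0,0,0],-0.2],
  [[0,0,24],[0,0,0],-0.2],
  [[0,0,0],[0,0,0],0.9],
  [[0,0,0],[0,0,0],0.9],
  [[0,0,0],[0,0,0],0.9],
  [[0,0,0],[0,0,0],0.9],
])

```text
time: 10.42
eef_pos: [590.2, 276.0, 80.2]
orientation: [1.857, 2.532, 0.004]
wrist_force: [-0.2, 0.4, 8.6]
opening: 0.261
finger_force: 59.3
```

Request:
jog_arm([
  [[0,0,-20],[0,0,0],0.9],
  [[0,0,-30],[0,0,0],0.9],
  [[0,0,-40],[0,0,0],0.9],
  [[0,0,-40],[0,0,0],0.9],
  [[0,0,0],[0,0,0],0.9],
])

```text
time: 11.05
eef_pos: [590.6, 276.3, 213.4]
orientation: [1.855, 2.53, 0.01]
wrist_force: [-0.5, 0.6, -0.7]
opening: 0.265
finger_force: 58.8
```

```bash
python3 - <<'E'
from h import *
st();go(611,-10,230,7)
a=ctrl.capture("side")
cv2.imwrite("pics/side5.png",cv2.resize(a[100:384,120:380],None,fx=2,fy=2,interpolation=cv2.INTER_CUBIC))
E
```

```text
11.05 [590.6 276.3 213.4] [-0.5  0.6 -0.7] 0.265 58.8 q [0.37 0.55 1.39 0.   1.19 0.06]
turn [  0.4   0.3 -79.5] shift [  14.7 -286.6  -16.6]
```

View pics/side5.png

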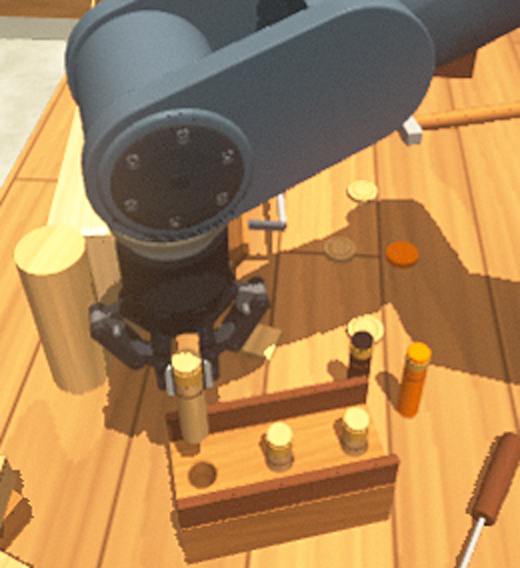

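Request:
jog_arm([
  [[0,0,-20],[0,0,-10],0.9],
  [[0,0,-17],[0,0,-10],0.9],
  [[0,0,0],[0,0,-10],0.9],
  [[0,0,0],[0,0,-10],0.9],
  [[0,0,0],[0,0,-10],0.9],
  [[0,0,0],[0,0,-10],0.9],
  [[0,0,0],[0,0,-10],0.9],
  [[0,0,0],[0,0,-10],0.9],
])

```text
time: 12.1
eef_pos: [588.7, 275.5, 244.5]
orientation: [0.214, -3.132, 0.001]
wrist_force: [0.3, 0.2, -0.3]
opening: 0.273
finger_force: 44.1
```

```bash
python3 - <<'E'
from h import *
st();go(636.5,-12.5,250,7)
E
```

```text
12.1 [588.7 275.5 244.5] [ 0.3  0.2 -0.3] 0.273 44.1 q [ 0.37  0.52  1.35  0.    1.27 -1.34]
turn [-0.  -0.1  0.8] shift [ -12.3 -291.6   -5.5]
```

Request:
jog_arm([
  [[0,0,-3],[0,0,0.8],0.9],
  [[0,-49,0],[0,0,0],0.9],
  [[0,-49,0],[0,0,0],0.9],
  [[0,-49,0],[0,0,0],0.9],
  [[0,-49,0],[0,0,0],0.9],
  [[0,-49,0],[0,0,0],0.9],
  [[-12,-47,0],[0,0,0],0.9],
  [[0,0,0],[0,0,0],0.9],
])

```text
time: 13.1
eef_pos: [635.6, -15.9, 248.0]
orientation: [0.17, -3.136, 0.001]
wrist_force: [-0.7, -1.0, -0.6]
opening: 0.263
finger_force: 58.9
```

```bash
python3 - <<'E'
from h import *
st();go(636.5,-12.5,125,7)
a=ctrl.capture("side")
cv2.imwrite("pics/side6.png",cv2.resize(a[80:280,120:320],None,fx=2.8,fy=2.8,interpolation=cv2.INTER_CUBIC))
for t in("handle1","wide_mouth"):print([(np.round(d["centre"]).tolist(),round(d["confidence"],2)) for d in ctrl.pinpoint(t,"side")])
E
```

```text
13.1 [635.6 -15.9 248. ] [-0.7 -1.  -0.6] 0.263 58.9 q [-0.1   0.49  1.39 -0.    1.25 -1.78]
turn [-0.  -0.  -0.8] shift [ -1.3   3.2 123. ]
[([382.0, 147.0, -1.0], 0.77), ([450.0, 233.0, 10.0], 0.76), ([634.0, -14.0, 174.0], 0.71), ([515.0, 255.0, 10.0], 0.62), ([437.0, 133.0, 4.0], 0.54)]
[([629.0, -37.0, 115.0], 0.73), ([518.0, 255.0, 4.0], 0.66)]
```

View pics/side6.png

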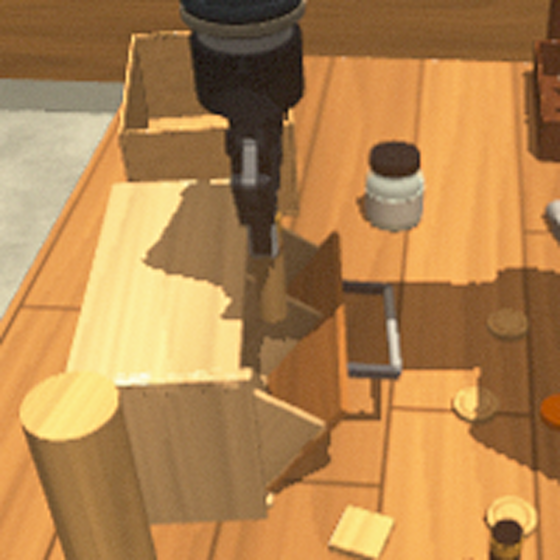

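Request:
jog_arm([
  [[0,3,30],[0,0,0],0.9],
  [[0,0,30],[0,0,0],0.9],
  [[0,0,30],[0,0,0],0.9],
  [[0,0,28],[0,0,0],0.9],
  [[0,0,0],[0,0,0],0.9],
])

```text
time: 13.88
eef_pos: [634.3, -8.6, 129.1]
orientation: [0.184, -3.134, -0.001]
wrist_force: [-0.4, -0.8, 0.0]
opening: 0.263
finger_force: 59.5
```

Request:
jog_arm([
  [[0,0,0],[0,0,0],0.2],
  [[0,0,0],[0,0,0],0.2],
  [[0,0,0],[0,0,0],0.2],
  [[0,0,-40],[0,0,0],0.2],
  [[0,0,-40],[0,0,0],0.2],
  [[0,0,-40],[0,0,0],0.2],
  [[0,0,0],[0,0,0],0.2],
])

```text
time: 14.75
eef_pos: [636.1, -10.1, 254.1]
orientation: [-0.183, 3.13, -0.001]
wrist_force: [0.2, -0.1, -0.7]
opening: 0.4
finger_force: 0.0
```

```bash
python3 - <<'E'
from h import *
st();go(519.5,256,250,-72.7)
for c in("side","top"):
    a=ctrl.capture(c)
    print([(np.round(d["centre"]).tolist(),round(d["confidence"],2)) for d in ctrl.pinpoint("handle1",c)])
E
```

```text
14.75 [636.1 -10.1 254.1] [ 0.2 -0.1 -0.7] 0.4 0.0 q [-0.09  0.49  1.39 -0.    1.26 -1.78]
turn [ 0.2  0.3 79.4] shift [288.7 -32.2   4.1]
[([382.0, 148.0, -1.0], 0.92), ([437.0, 134.0, 6.0], 0.73), ([450.0, 234.0, 8.0], 0.71), ([513.0, 255.0, 10.0], 0.65)]
[([515.0, 254.0, 5.0], 0.66), ([658.0, -10.0, 32.0], 0.63), ([451.0, 236.0, 11.0], 0.49)]
```

Request:
jog_arm([
  [[0,0,0],[0,0,10],-0.2],
  [[0,0,0],[0,0,10],-0.2],
  [[0,0,0],[0,0,10],-0.2],
  [[0,0,0],[0,0,10],-0.2],
  [[0,0,0],[0,0,10],-0.2],
  [[0,0,0],[0,0,10],-0.2],
  [[0,0,0],[0,0,10],-0.2],
  [[0,0,0],[0,0,9.5],-0.2],
])

```text
time: 15.95
eef_pos: [634.5, -9.9, 249.0]
orientation: [-1.87, -2.522, 0.002]
wrist_force: [-0.1, 0.2, 0.3]
opening: 0.601
finger_force: 0.0
```

Request:
jog_arm([
  [[48,-6,0],[0,0,0],-0.2],
  [[48,-5,0],[0,0,0],-0.2],
  [[48,-5,0],[0,0,0],-0.2],
  [[48,-5,0],[0,0,0],-0.2],
  [[48,-5,0],[0,0,0],-0.2],
  [[48,-6,20],[0,0,0],-0.2],
  [[0,0,50],[0,0,0],-0.2],
  [[0,0,0],[0,0,0],-0.2],
])

```text
time: 16.95
eef_pos: [516.9, 255.1, 176.7]
orientation: [-1.861, -2.526, 0.011]
wrist_force: [-0.0, 0.0, 0.9]
opening: 0.603
finger_force: 0.0
```

```bash
python3 - <<'E'
from h import *
st();go(519.5,255.5,79,-72.7)
E
```

```text
16.95 [516.9 255.1 176.7] [-0.   0.   0.9] 0.603 0.0 q [ 0.38  0.46  1.63 -0.    1.06  0.08]
turn [-0.5  0.  -0.1] shift [-0.4  2.6 97.7]
```

Request:
jog_arm([
  [[0,2,34],[0,0,0],-0.2],
  [[0,0,32],[0,0,0],-0.2],
  [[0,0,31],[0,0,0],-0.2],
  [[0,0,0],[0,0,0],0.9],
  [[0,0,0],[0,0,0],0.9],
  [[0,0,0],[0,0,0],0.9],
  [[0,0,0],[0,0,0],0.9],
  [[0,0,0],[0,0,0],0.9],
])

```text
time: 17.95
eef_pos: [520.4, 255.8, 84.8]
orientation: [-1.864, -2.528, 0.003]
wrist_force: [-4.8, -3.6, -1.0]
opening: 0.264
finger_force: 58.6
```

Request:
jog_arm([
  [[0,0,-20],[0,0,0],0.9],
  [[0,0,-30],[0,0,0],0.9],
  [[0,0,-40],[0,0,0],0.9],
  [[0,0,-40],[0,0,0],0.9],
  [[0,0,-40],[0,0,-9.5],0.9],
  [[0,0,0],[0,0,-10],0.9],
  [[0,0,0],[0,0,-10],0.9],
  [[0,0,0],[0,0,-10],0.9],
])

```text
time: 18.95
eef_pos: [521.4, 256.2, 256.0]
orientation: [0.891, 3.01, 0.003]
wrist_force: [-0.0, 0.3, -1.6]
opening: 0.263
finger_force: 59.0
```

Request:
jog_arm([
  [[0,0,0],[0,0,-10],0.9],
  [[0,0,0],[0,0,-10],0.9],
  [[0,0,0],[0,0,-10],0.9],
  [[0,0,0],[0,0,-10],0.9],
  [[0,0,0],[0,0,0],0.9],
])

```text
time: 19.58
eef_pos: [521.4, 256.2, 255.4]
orientation: [-0.181, 3.134, 0.001]
wrist_force: [0.2, 0.5, 0.6]
opening: 0.262
finger_force: 59.0
```

```bash
python3 - <<'E'
from h import *
st();go(640,-35.5,250,7)
ctrl.capture("side")
print([(np.round(d["centre"]).tolist(),round(d["confidence"],2)) for d in ctrl.pinpoint("handle1","side")])
E
```

```text
19.57 [521.4 256.2 255.4] [0.2 0.5 0.6] 0.262 59.0 q [ 0.38  0.38  1.54 -0.    1.21 -1.31]
turn [ 0.   0.1 -0.4] shift [ -82.1 -304.     5.4]
[([384.0, 146.0, -0.0], 0.82), ([448.0, 232.0, 9.0], 0.81), ([519.0, 254.0, 179.0], 0.75), ([438.0, 132.0, 4.0], 0.53), ([430.0, -219.0, -3.0], 0.34)]
```

Request:
jog_arm([
  [[-4,-55,0],[0,0,0],0.9],
  [[-4,-55,0],[0,0,0],0.9],
  [[-16,-55,0],[0,0,0],0.9],
  [[-20,-55,0],[0,0,0],0.9],
  [[-20,-55,0],[0,0,0],0.9],
  [[-18,-53,0],[0,0,0],0.9],
  [[0,0,0],[0,0,0],0.9],
  [[0,0,0],[0,0,0],0.9],
])

```text
time: 20.68
eef_pos: [640.5, -59.6, 253.5]
orientation: [0.18, -3.136, -0.0]
wrist_force: [0.4, 0.3, -0.5]
opening: 0.258
finger_force: 59.1
```

```bash
python3 - <<'E'
from h import *
st();go(642,-59,130,7)
ctrl.capture("side")
for t in("handle1","wide_mouth"):print([(np.round(d["centre"]).tolist(),round(d["confidence"],2)) for d in ctrl.pinpoint(t,"side")])
E
```

```text
20.68 [640.5 -59.6 253.5] [ 0.4  0.3 -0.5] 0.258 59.1 q [-0.17  0.5   1.36  0.    1.27 -1.85]
turn [ 0.  -0.  -0.4] shift [ -1.5   0.4 123.5]
[([439.0, 132.0, 6.0], 0.7), ([381.0, 146.0, -1.0], 0.66), ([449.0, 233.0, 9.0], 0.6), ([639.0, -61.0, 177.0], 0.58), ([521.0, 254.0, 67.0], 0.22)]
[([630.0, -37.0, 118.0], 0.73), ([665.0, -86.0, 4.0], 0.18)]
```

Request:
jog_arm([
  [[0,0,30],[0,0,0],0.9],
  [[0,0,30],[0,0,0],0.9],
  [[0,0,30],[0,0,0],0.9],
  [[0,0,30],[0,0,0],0.9],
  [[0,0,0],[0,0,0],0.9],
])

```text
time: 21.45
eef_pos: [640.4, -58.8, 132.3]
orientation: [0.185, -3.135, -0.001]
wrist_force: [0.1, 0.8, 0.4]
opening: 0.263
finger_force: 59.1
```

Request:
jog_arm([
  [[0,0,0],[0,0,0],0.2],
  [[0,0,0],[0,0,0],0.2],
  [[0,0,0],[0,0,0],0.2],
  [[0,0,-40],[0,0,0],0.2],
  [[0,0,-40],[0,0,0],0.2],
  [[0,0,-40],[0,0,0],0.2],
  [[0,0,0],[0,0,10],0.2],
  [[0,0,0],[0,0,10],-0.2],
])

```text
time: 22.45
eef_pos: [640.8, -59.9, 254.2]
orientation: [0.373, 3.118, -0.0]
wrist_force: [0.6, 0.6, -0.6]
opening: 0.588
finger_force: 0.0
```

Request:
jog_arm([
  [[0,0,0],[0,0,10],-0.2],
  [[0,0,0],[0,0,10],-0.2],
  [[0,0,0],[0,0,10],-0.2],
  [[0,0,0],[0,0,10],-0.2],
  [[0,0,0],[0,0,10],-0.2],
  [[0,0,0],[0,0,10],-0.2],
  [[0,0,0],[0,0,0],-0.2],
])

```text
time: 23.32
eef_pos: [640.7, -59.9, 253.6]
orientation: [1.874, 2.521, 0.0]
wrist_force: [0.0, 0.1, 0.2]
opening: 0.598
finger_force: 0.0
```

```bash
python3 - <<'E'
from h import *
st();go(450,232.5,250,-72.7)
for c in("side","top"):
    a=ctrl.capture(c)
    print([(np.round(d["centre"]).tolist(),round(d["confidence"],2)) for d in ctrl.pinpoint("handle1",c)])
E
```

```text
23.32 [640.7 -59.9 253.6] [0.  0.1 0.2] 0.598 0.0 q [-0.17  0.5   1.36 -0.    1.27 -0.46]
turn [ 0.   0.  -0.5] shift [335.9 -95.1   3.6]
[([381.0, 145.0, -2.0], 0.74), ([438.0, 136.0, 4.0], 0.66), ([667.0, -54.0, 30.0], 0.49)]
[([660.0, -10.0, 31.0], 0.68), ([384.0, 148.0, 1.0], 0.6), ([427.0, -216.0, 3.0], 0.51), ([450.0, 238.0, 10.0], 0.47)]
```

Request:
jog_arm([
  [[48,-14,0],[0,0,-0.5],-0.2],
  [[48,-14,0],[0,0,0],-0.2],
  [[48,-13,0],[0,0,0],-0.2],
  [[48,-14,0],[0,0,0],-0.2],
  [[48,-13,0],[0,0,0],-0.2],
  [[48,-14,0],[0,0,0],-0.2],
  [[48,-13,30],[0,0,0],-0.2],
  [[0,0,45],[0,0,0],-0.2],
])

```text
time: 24.52
eef_pos: [450.2, 235.7, 178.7]
orientation: [1.856, 2.533, 0.005]
wrist_force: [1.6, 0.3, -0.7]
opening: 0.6
finger_force: 0.0
```

Request:
jog_arm([
  [[0,0,0],[0,0,0],-0.2],
])

```text
time: 24.65
eef_pos: [449.4, 232.9, 176.4]
orientation: [-1.86, -2.529, 0.007]
wrist_force: [0.3, 0.1, 2.1]
opening: 0.598
finger_force: 0.0
```

```bash
python3 - <<'E'
from h import *
st();go(450,232.5,79,-72.7)
ctrl.capture("side");print([(np.round(d["centre"]).tolist(),round(d["confidence"],2)) for d in ctrl.pinpoint("disc1","side")])
E
```

```text
24.65 [449.4 232.9 176.4] [0.3 0.1 2.1] 0.598 0.0 q [ 0.39  0.34  1.82 -0.    0.99  0.08]
turn [-0.3  0.   0. ] shift [-0.6  0.4 97.4]
[([385.0, 34.0, 3.0], 0.54)]
```

Request:
jog_arm([
  [[0,0,34],[0,0,0],-0.2],
  [[0,0,32],[0,0,0],-0.2],
  [[0,0,31],[0,0,0],-0.2],
  [[0,0,0],[0,0,0],0.9],
  [[0,0,0],[0,0,0],0.9],
  [[0,0,0],[0,0,0],0.9],
  [[0,0,0],[0,0,0],0.9],
  [[0,0,0],[0,0,0],0.9],
])

```text
time: 25.75
eef_pos: [450.0, 232.6, 83.0]
orientation: [-1.863, -2.528, 0.004]
wrist_force: [-7.8, -3.9, 2.3]
opening: 0.265
finger_force: 58.6
```

Request:
jog_arm([
  [[0,0,-20],[0,0,0],0.9],
  [[0,0,-30],[0,0,0],0.9],
  [[0,0,-40],[0,0,0],0.9],
  [[0,0,-40],[0,0,0],0.9],
  [[0,0,-40],[0,0,-9.5],0.9],
  [[0,0,0],[0,0,-10],0.9],
  [[0,0,0],[0,0,-10],0.9],
  [[0,0,0],[0,0,-10],0.9],
])

```text
time: 26.75
eef_pos: [451.5, 233.2, 254.0]
orientation: [0.891, 3.01, 0.003]
wrist_force: [-0.3, 0.8, -0.9]
opening: 0.262
finger_force: 59.1
```

Request:
jog_arm([
  [[0,0,0],[0,0,-10],0.9],
  [[0,0,0],[0,0,-10],0.9],
  [[0,0,0],[0,0,-10],0.9],
  [[0,0,0],[0,0,-10],0.9],
  [[0,0,0],[0,0,0],0.9],
])

```text
time: 27.38
eef_pos: [451.4, 233.2, 253.5]
orientation: [-0.181, 3.134, 0.001]
wrist_force: [-0.3, -0.3, -0.4]
opening: 0.26
finger_force: 59.0
```

```bash
python3 - <<'E'
from h import *
st();go(640,-35.5,255,7)
ctrl.capture("side")
print([(np.round(d["centre"]).tolist(),round(d["confidence"],2)) for d in ctrl.pinpoint("handle1","side")])
E
```

```text
27.38 [451.4 233.2 253.5] [-0.3 -0.3 -0.4] 0.26 59.0 q [ 0.39  0.25  1.73 -0.    1.16 -1.3 ]
turn [ 0.   0.2 -0.4] shift [-154.4 -289.7   -1.5]
[([664.0, -55.0, 30.0], 0.83), ([449.0, 231.0, 180.0], 0.67), ([382.0, 146.0, -1.0], 0.63)]
```

Request:
jog_arm([
  [[-20,-48,0],[0,0,0],0.9],
  [[-25,-48,0],[0,0,0],0.9],
  [[-25,-48,0],[0,0,0],0.9],
  [[-28,-48,0],[0,0,0],0.9],
  [[-28,-48,0],[0,0,0],0.9],
  [[-28,-50,0],[0,0,0],0.9],
  [[0,0,0],[0,0,0],0.9],
  [[0,0,0],[0,0,0],0.9],
])

```text
time: 28.48
eef_pos: [637.5, -36.6, 251.5]
orientation: [0.18, -3.136, -0.001]
wrist_force: [0.4, 0.5, 0.5]
opening: 0.265
finger_force: 59.1
```

```bash
python3 - <<'E'
from h import *
st();go(640,-35.5,143,7)
a=ctrl.capture("side")
print([(np.round(d["centre"]).tolist(),round(d["confidence"],2)) for d in ctrl.pinpoint("handle1","side")])
cv2.imwrite("pics/side7.png",cv2.resize(a[80:300,140:360],None,fx=2.7,fy=2.7,interpolation=cv2.INTER_CUBIC))
E
```

```text
28.48 [637.5 -36.6 251.5] [0.4 0.5 0.5] 0.265 59.1 q [-0.13  0.5   1.38  0.    1.26 -1.82]
turn [ 0.  -0.  -0.4] shift [ -2.6   0.7 108.5]
[([637.0, -38.0, 176.0], 0.8), ([436.0, 133.0, 4.0], 0.75), ([665.0, -54.0, 29.0], 0.64)]
```

View pics/side7.png

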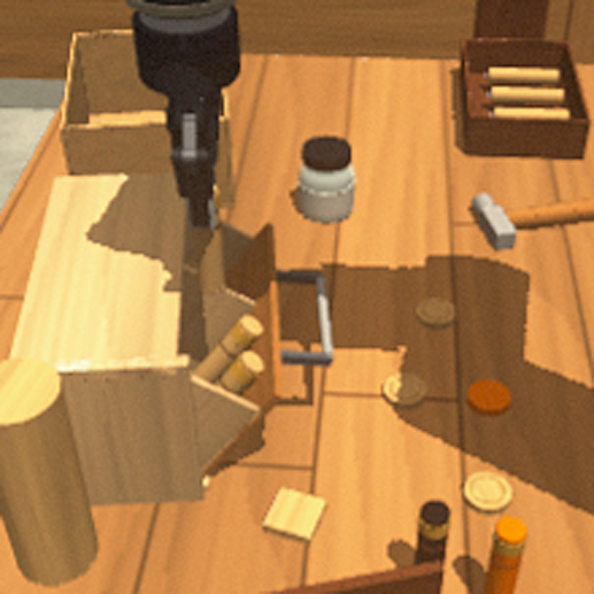

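Request:
jog_arm([
  [[-2,-42,0],[0,0,0],0.9],
  [[0,0,30],[0,0,0],0.9],
  [[0,0,30],[0,0,0],0.9],
  [[0,0,30],[0,0,0],0.9],
  [[0,0,20],[0,0,0],0.9],
  [[0,0,0],[0,0,0],0.9],
])

```text
time: 29.32
eef_pos: [644.1, -77.6, 140.5]
orientation: [0.184, -3.134, -0.001]
wrist_force: [-0.3, 0.1, -0.8]
opening: 0.261
finger_force: 59.2
```

Request:
jog_arm([
  [[0,0,0],[0,0,0],0.2],
  [[0,0,0],[0,0,0],0.2],
  [[0,0,0],[0,0,0],0.2],
  [[0,0,-40],[0,0,0],0.2],
  [[0,0,-50],[0,0,0],0.2],
  [[0,0,0],[0,0,0],0],
])

```text
time: 30.08
eef_pos: [646.4, -78.6, 235.9]
orientation: [-0.183, 3.129, -0.003]
wrist_force: [-0.3, -0.4, -1.4]
opening: 0.502
finger_force: 0.0
```

```bash
python3 - <<'E'
from h import *
st()
for c in("side","top"):
    a=ctrl.capture(c)
    for t in("handle1","disc1"):print(t,[(np.round(d["centre"]).tolist(),round(d["confidence"],2)) for d in ctrl.pinpoint(t,c)])
go(428,-217,130,0);go(457,-91,130,0);go(385,36,130,0)
E
```

```text
30.07 [646.4 -78.6 235.9] [-0.3 -0.4 -1.4] 0.502 0.0 q [-0.19  0.53  1.37 -0.    1.24 -1.88]
handle1 [([663.0, -53.0, 31.0], 0.62), ([383.0, 149.0, -2.0], 0.58), ([674.0, -83.0, 30.0], 0.57), ([438.0, 135.0, 4.0], 0.54)]
disc1 [([430.0, -218.0, -3.0], 0.55), ([457.0, -96.0, -0.0], 0.55), ([392.0, 33.0, 4.0], 0.54), ([374.0, -93.0, -0.0], 0.53)]
handle1 [([674.0, -80.0, 34.0], 0.55), ([439.0, 135.0, -0.0], 0.54), ([663.0, -8.0, 28.0], 0.51), ([661.0, -84.0, 1.0], 0.47), ([664.0, -57.0, 25.0], 0.46)]
disc1 [([426.0, -215.0, 2.0], 0.44)]
turn [ 0.  -0.1  6.7] shift [ 216.2 -138.7  100. ]
turn [ 0.  -0.1  6.7] shift [187.2 -12.7 100. ]
turn [ 0.  -0.1  6.7] shift [259.2 114.3 100. ]
```

All three handles are in the wide bay. Now the discs.

Request:
jog_arm([
  [[47,-22,0],[0,0,0],-0.3],
  [[47,-22,0],[0,0,0],-0.3],
  [[47,-22,0],[0,0,0],-0.3],
  [[47,-22,0],[0,0,0],-0.3],
  [[46,-22,30],[0,0,0],-0.3],
  [[0,0,50],[0,0,0],-0.3],
  [[0,0,50],[0,0,0],-0.3],
  [[0,0,30],[0,0,0],-0.3],
])

```text
time: 31.38
eef_pos: [423.9, -214.3, 68.8]
orientation: [0.183, -3.134, -0.003]
wrist_force: [0.4, -0.5, -0.6]
opening: 0.648
finger_force: 0.0
```

Request:
jog_arm([
  [[0,0,20],[0,0,0],-0.3],
  [[0,0,0],[0,0,0],-0.3],
])

```text
time: 31.62
eef_pos: [424.1, -214.3, 49.9]
orientation: [0.183, -3.133, -0.003]
wrist_force: [-0.5, -0.0, 1.0]
opening: 0.652
finger_force: 0.0
```

```bash
python3 - <<'E'
from h import *
st();go(428,-217.5,12,7)
a=ctrl.capture("side")
print([(np.round(d["centre"]).tolist(),round(d["confidence"],2)) for d in ctrl.pinpoint("disc1","side")])
cv2.imwrite("pics/side8.png",cv2.resize(a[120:260,240:380],None,fx=4,fy=4,interpolation=cv2.INTER_CUBIC))
E
```

```text
31.62 [ 424.1 -214.3   49.9] [-0.5 -0.   1. ] 0.652 0.0 q [-0.57  0.51  1.97 -0.    0.67 -2.25]
turn [ 0.1 -0.2 -0.3] shift [-3.4 -3.7 37.9]
[([458.0, -92.0, 0.0], 0.75), ([388.0, 36.0, 1.0], 0.69), ([373.0, -94.0, -2.0], 0.68), ([426.0, -217.0, -2.0], 0.44)]
```

View pics/side8.png

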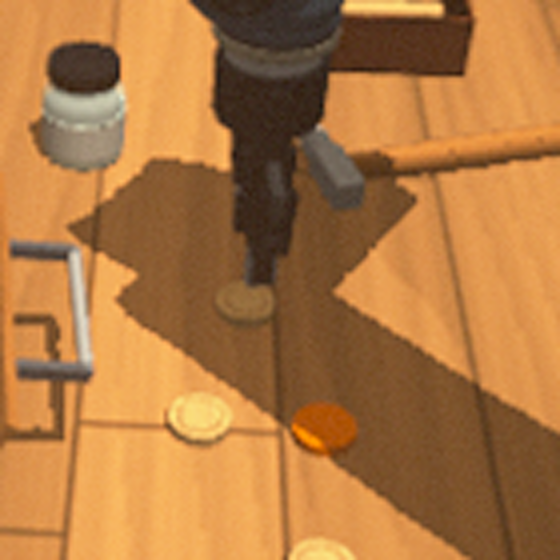

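```bash
python3 - <<'E'
from h import *
for p in[(301.25,195.5),(289.75,224.2)]:print(ray("side",p,10).round(1))
E
```

```text
[ 425.4 -211.    10. ]
[458.7 -88.5  10. ]
```

Request:
jog_arm([
  [[-4,-4,10],[0,0,0],-0.5],
  [[0,0,15],[0,0,0],-0.5],
  [[0,0,10],[0,0,0],-0.5],
  [[0,0,5],[0,0,0],-0.5],
  [[0,0,0],[0,0,0],-0.5],
])

```text
time: 32.35
eef_pos: [429.4, -218.3, 10.9]
orientation: [0.184, -3.136, -0.001]
wrist_force: [-0.6, -0.1, -0.5]
opening: 0.748
finger_force: 0.0
```

Request:
jog_arm([
  [[0,0,4],[0,0,0],-0.5],
  [[0,0,0],[0,0,0],-0.5],
])

```text
time: 32.6
eef_pos: [429.6, -218.4, 7.2]
orientation: [-0.184, 3.136, -0.0]
wrist_force: [0.7, 1.2, -0.8]
opening: 0.75
finger_force: 0.0
```

Request:
jog_arm([
  [[1,1,4],[0,0,0],-0.3],
  [[0,0,4],[0,0,0],-0.3],
  [[0,0,0],[0,0,0],-0.3],
])

```text
time: 32.98
eef_pos: [428.3, -217.4, -1.0]
orientation: [0.184, -3.136, -0.001]
wrist_force: [-0.7, 0.2, -0.3]
opening: 0.651
finger_force: 0.0
```

Request:
jog_arm([
  [[0,0,0],[0,0,0],0.1],
  [[0,0,0],[0,0,0],0.1],
  [[0,0,0],[0,0,0],0.9],
  [[0,0,0],[0,0,0],0.9],
])

```text
time: 33.48
eef_pos: [428.5, -217.6, -0.2]
orientation: [-0.184, 3.136, -0.0]
wrist_force: [-1.9, 1.1, 6.6]
opening: 0.481
finger_force: 59.6
```

Request:
jog_arm([
  [[0,0,-20],[0,0,0],0.9],
  [[0,0,-40],[0,0,0],0.9],
  [[0,0,-50],[0,0,0],0.9],
  [[0,0,-60],[0,0,0],0.9],
  [[0,0,-40],[0,0,0],0.9],
  [[0,0,0],[0,0,0],0.9],
])

```text
time: 34.22
eef_pos: [429.6, -218.2, 212.2]
orientation: [-0.183, 3.131, -0.005]
wrist_force: [0.3, -0.4, -0.5]
opening: 0.481
finger_force: 60.7
```

```bash
python3 - <<'E'
from h import *
st();go(648,-163,215,7)
for c in("side","top"):
    a=ctrl.capture(c)
    for t in("disc1",):print(t,[(np.round(d["centre"]).tolist(),round(d["confidence"],2)) for d in ctrl.pinpoint(t,c)])
E
```

```text
34.23 [ 429.6 -218.2  212.2] [ 0.3 -0.4 -0.5] 0.481 60.7 q [-0.57  0.25  1.85  0.    1.04 -2.25]
turn [-0.2  0.3 -0.3] shift [-223.5   28.2   -2.8]
disc1 [([536.0, -108.0, 95.0], 0.67), ([387.0, 31.0, 5.0], 0.47), ([374.0, -96.0, 0.0], 0.47), ([430.0, -220.0, 208.0], 0.44), ([517.0, 257.0, 6.0], 0.44)]
disc1 [([457.0, -95.0, 1.0], 0.71), ([385.0, 26.0, 6.0], 0.59), ([376.0, -91.0, -0.0], 0.58)]
```

Request:
jog_arm([
  [[-45,6,0],[0,0,0],0.9],
  [[-45,6,0],[0,0,0],0.9],
  [[-45,5,0],[0,0,0],0.9],
  [[-45,6,0],[0,0,0],0.9],
  [[-43,5,20],[0,0,0],0.9],
  [[0,0,40],[0,0,0],0.9],
  [[0,0,25],[0,0,0],0.9],
  [[0,0,0],[0,0,0],0.9],
])

```text
time: 35.42
eef_pos: [645.1, -163.1, 120.9]
orientation: [0.183, -3.131, -0.004]
wrist_force: [0.2, 0.1, 0.6]
opening: 0.478
finger_force: 60.7
```

```bash
python3 - <<'E'
from h import *
st();go(648,-163,122,7)
E
```

```text
35.42 [ 645.1 -163.1  120.9] [0.2 0.1 0.6] 0.478 60.7 q [-0.32  0.68  1.41  0.    1.06 -2.01]
turn [ 0.1 -0.3 -0.3] shift [-2.9 -0.2 -1.1]
```

Request:
jog_arm([
  [[0,0,0],[0,0,0],-0.2],
  [[0,0,0],[0,0,0],-0.2],
  [[0,0,0],[0,0,0],-0.2],
  [[0,0,-50],[0,0,0],-0.2],
  [[0,0,-50],[0,0,0],-0.3],
  [[44,23,0],[0,0,0],-0.3],
  [[44,23,0],[0,0,0],-0.3],
  [[45,23,0],[0,0,0],-0.3],
])

```text
time: 36.42
eef_pos: [505.1, -110.2, 224.8]
orientation: [-0.184, 3.135, -0.001]
wrist_force: [-0.3, 0.2, 0.1]
opening: 0.653
finger_force: 0.0
```

Request:
jog_arm([
  [[44,23,0],[0,0,0],-0.5],
  [[0,0,50],[0,0,0],-0.5],
  [[0,0,60],[0,0,0],-0.5],
  [[0,0,50],[0,0,0],-0.5],
  [[0,0,0],[0,0,0],-0.5],
])

```text
time: 37.05
eef_pos: [458.5, -92.5, 62.5]
orientation: [0.183, -3.131, -0.003]
wrist_force: [-0.5, 0.2, 1.0]
opening: 0.753
finger_force: 0.0
```

```bash
python3 - <<'E'
from h import *
st();go(457.5,-92.5,-1,7)
for c in("side","top"):
    a=ctrl.capture(c)
    for t in("disc1",):print(t,[(np.round(d["centre"]).tolist(),round(d["confidence"],2)) for d in ctrl.pinpoint(t,c)])
E
```

```text
37.05 [458.5 -92.5  62.5] [-0.5  0.2  1. ] 0.753 0.0 q [-0.3   0.47  1.99 -0.    0.69 -1.99]
turn [ 0.1 -0.3 -0.3] shift [ 1.   0.1 63.5]
disc1 [([377.0, -95.0, -1.0], 0.74), ([460.0, -94.0, 1.0], 0.61), ([387.0, 32.0, 3.0], 0.56)]
disc1 [([386.0, 29.0, 2.0], 0.71)]
```

Request:
jog_arm([
  [[0,0,25],[0,0,0],-0.5],
  [[0,0,20],[0,0,0],-0.5],
  [[0,0,12],[0,0,0],-0.4],
  [[0,0,6],[0,0,0],-0.3],
  [[0,0,0],[0,0,0],-0.3],
  [[0,0,0],[0,0,0],0.1],
  [[0,0,0],[0,0,0],0.9],
  [[0,0,0],[0,0,0],0.9],
])

```text
time: 38.25
eef_pos: [460.5, -93.1, 2.4]
orientation: [-0.184, 3.135, -0.001]
wrist_force: [-3.0, 0.7, 11.6]
opening: 0.478
finger_force: 59.0
```

Request:
jog_arm([
  [[0,0,0],[0,0,0],0.9],
  [[0,0,-20],[0,0,0],0.9],
  [[0,0,-40],[0,0,0],0.9],
  [[0,0,-50],[0,0,0],0.9],
  [[0,0,-60],[0,0,0],0.9],
  [[0,0,-40],[0,0,0],0.9],
  [[0,0,0],[0,0,0],0.9],
])

```text
time: 39.12
eef_pos: [461.4, -93.3, 214.5]
orientation: [-0.183, 3.13, -0.004]
wrist_force: [1.2, -0.3, 0.0]
opening: 0.478
finger_force: 60.6
```

```bash
python3 - <<'E'
from h import *
st();go(648,-163,215,7)
for c in("side","top"):
    a=ctrl.capture(c)
    for t in("disc1",):print(t,[(np.round(d["centre"]).tolist(),round(d["confidence"],2)) for d in ctrl.pinpoint(t,c)])
E
```

```text
39.12 [461.4 -93.3 214.5] [ 1.2 -0.3  0. ] 0.478 60.6 q [-0.3   0.22  1.87  0.    1.04 -1.99]
turn [-0.1  0.3 -0.3] shift [-176.7  -91.9   -0.5]
disc1 [([389.0, 33.0, 1.0], 0.75), ([378.0, -96.0, -1.0], 0.68)]
disc1 [([387.0, 31.0, 1.0], 0.54), ([661.0, -163.0, 41.0], 0.51), ([373.0, -91.0, -3.0], 0.43), ([518.0, 256.0, 0.0], 0.41)]
```

Request:
jog_arm([
  [[-44,-23,0],[0,0,0],0.9],
  [[-44,-23,0],[0,0,0],0.9],
  [[-44,-23,0],[0,0,0],0.9],
  [[-42,-23,0],[0,0,0],0.9],
  [[0,0,40],[0,0,0],0.9],
  [[0,0,30],[0,0,0],0.9],
  [[0,0,15],[0,0,0],0.9],
  [[0,0,0],[0,0,0],0.9],
])

```text
time: 40.33
eef_pos: [643.1, -163.9, 125.1]
orientation: [0.184, -3.134, -0.001]
wrist_force: [0.1, 0.4, 0.3]
opening: 0.474
finger_force: 60.6
```

```bash
python3 - <<'E'
from h import *
st();go(648,-163,122,7)
E
```

```text
40.33 [ 643.1 -163.9  125.1] [0.1 0.4 0.3] 0.474 60.6 q [-0.32  0.67  1.42 -0.    1.06 -2.01]
turn [ 0.1 -0.1 -0.3] shift [-4.9  0.3  3.1]
```

Request:
jog_arm([
  [[0,0,0],[0,0,0],-0.2],
  [[0,0,0],[0,0,0],-0.2],
  [[0,0,0],[0,0,0],-0.2],
  [[0,0,-50],[0,0,0],-0.2],
  [[0,0,-50],[0,0,0],-0.3],
  [[38,37,0],[0,0,0],-0.3],
  [[38,38,0],[0,0,0],-0.3],
  [[38,37,0],[0,0,0],-0.3],
])

```text
time: 41.32
eef_pos: [516.0, -65.2, 226.7]
orientation: [-0.183, 3.135, -0.0]
wrist_force: [0.2, -0.0, 0.1]
opening: 0.648
finger_force: 0.0
```

Request:
jog_arm([
  [[38,38,0],[0,0,0],-0.5],
  [[39,37,0],[0,0,0],-0.5],
  [[39,38,0],[0,0,0],-0.5],
  [[0,0,50],[0,0,0],-0.5],
  [[0,0,60],[0,0,0],-0.5],
  [[0,0,50],[0,0,0],-0.5],
  [[0,0,0],[0,0,0],-0.5],
])

```text
time: 42.2
eef_pos: [387.2, 32.7, 64.6]
orientation: [0.183, -3.13, -0.001]
wrist_force: [0.8, -0.0, 0.6]
opening: 0.749
finger_force: 0.0
```

```bash
python3 - <<'E'
from h import *
st();go(387.5,31.5,-1,7)
for c in("side","top"):
    a=ctrl.capture(c)
    for t in("disc1",):print(t,[(np.round(d["centre"]).tolist(),round(d["confidence"],2)) for d in ctrl.pinpoint(t,c)])
    if c=="side":cv2.imwrite("pics/side9.png",cv2.resize(a[120:320,150:370],None,fx=3,fy=3,interpolation=cv2.INTER_CUBIC))
E
```

```text
42.2 [387.2  32.7  64.6] [ 0.8 -0.   0.6] 0.749 0.0 q [-0.04  0.37  2.18 -0.    0.61 -1.72]
turn [ 0.1 -0.3 -0.3] shift [-0.1 -1.2 65.6]
disc1 [([385.0, 31.0, 2.0], 0.74), ([377.0, -94.0, -2.0], 0.42)]
disc1 [([669.0, -156.0, 46.0], 0.62), ([376.0, -91.0, -4.0], 0.62), ([662.0, -160.0, 42.0], 0.48), ([447.0, 231.0, 72.0], 0.21)]
```

View pics/side9.png

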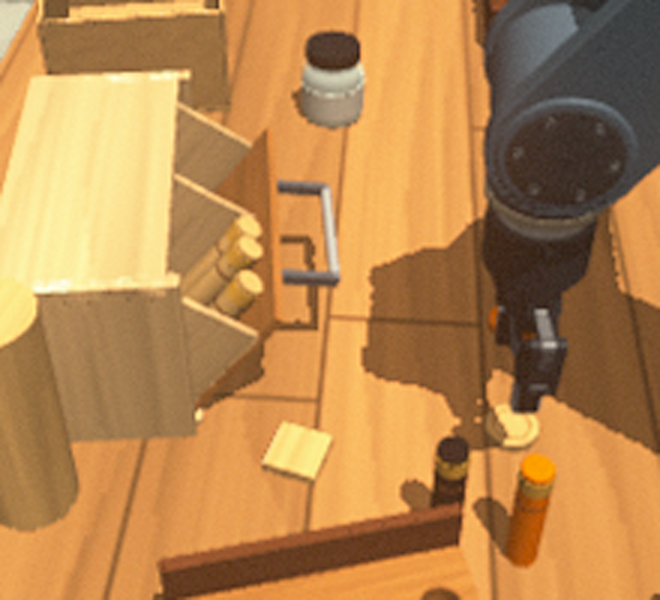

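The three handles lie against the board in the wide bay. The third wooden disc is under the gripper, and the orange one is well clear.

Request:
jog_arm([
  [[1,-1,26],[0,0,0],-0.5],
  [[0,0,21],[0,0,0],-0.5],
  [[0,0,12],[0,0,0],-0.4],
  [[0,0,7],[0,0,0],-0.3],
  [[0,0,0],[0,0,0],-0.3],
  [[0,0,0],[0,0,0],0.1],
  [[0,0,0],[0,0,0],0.9],
  [[0,0,0],[0,0,0],0.9],
])

```text
time: 43.4
eef_pos: [388.5, 31.5, 1.3]
orientation: [-0.184, 3.135, -0.0]
wrist_force: [-3.3, -1.5, 13.7]
opening: 0.484
finger_force: 58.7
```

Request:
jog_arm([
  [[0,0,0],[0,0,0],0.9],
  [[0,0,-20],[0,0,0],0.9],
  [[0,0,-40],[0,0,0],0.9],
  [[0,0,-50],[0,0,0],0.9],
  [[0,0,-60],[0,0,0],0.9],
  [[0,0,-40],[0,0,0],0.9],
  [[0,0,0],[0,0,0],0.9],
])

```text
time: 44.28
eef_pos: [389.4, 31.5, 213.2]
orientation: [-0.183, 3.13, -0.001]
wrist_force: [-0.4, -1.0, -1.1]
opening: 0.48
finger_force: 60.7
```

```bash
python3 - <<'E'
from h import *
st();go(646,-163,215,7)
for c in("side","top"):
    a=ctrl.capture(c)
    for t in("disc1",):print(t,[(np.round(d["centre"]).tolist(),round(d["confidence"],2)) for d in ctrl.pinpoint(t,c)])
E
```

```text
44.27 [389.4  31.5 213.2] [-0.4 -1.  -1.1] 0.48 60.7 q [-0.04  0.07  2.05 -0.    1.01 -1.73]
turn [-0.1  0.4 -0.3] shift [-231.  -224.3   -1.8]
disc1 [([376.0, -98.0, -1.0], 0.54), ([388.0, 29.0, 213.0], 0.39)]
disc1 [([665.0, -158.0, 47.0], 0.62), ([663.0, -160.0, 43.0], 0.6), ([370.0, -91.0, -1.0], 0.5)]
```

Request:
jog_arm([
  [[-38,-37,0],[0,0,0],0.9],
  [[-38,-37,0],[0,0,0],0.9],
  [[-39,-38,0],[0,0,0],0.9],
  [[-38,-37,0],[0,0,0],0.9],
  [[-39,-38,0],[0,0,0],0.9],
  [[-38,-37,0],[0,0,0],0.9],
  [[0,0,20],[0,0,0],0.9],
  [[0,0,0],[0,0,0],0.9],
])

```text
time: 45.48
eef_pos: [641.4, -163.9, 186.9]
orientation: [0.183, -3.131, -0.004]
wrist_force: [-1.1, 0.1, -0.2]
opening: 0.478
finger_force: 60.7
```

Request:
jog_arm([
  [[0,0,35],[0,0,0],0.9],
  [[0,0,30],[0,0,0],0.9],
  [[0,0,0],[0,0,0],0.9],
])

```text
time: 45.85
eef_pos: [641.3, -163.4, 123.5]
orientation: [0.184, -3.132, -0.003]
wrist_force: [-0.0, 0.4, -0.2]
opening: 0.481
finger_force: 60.7
```

Request:
jog_arm([
  [[0,0,0],[0,0,0],-0.2],
  [[0,0,0],[0,0,0],-0.2],
  [[0,0,0],[0,0,0],-0.2],
  [[0,0,-50],[0,0,0],-0.2],
  [[0,0,-50],[0,0,0],0.4],
  [[50,0,0],[0,0,0],0.4],
  [[50,0,0],[0,0,10],0.4],
  [[0,0,0],[0,0,10],0.4],
])

```text
time: 46.85
eef_pos: [540.8, -176.0, 226.0]
orientation: [-0.375, -3.119, 0.0]
wrist_force: [-0.4, 0.2, 0.7]
opening: 0.302
finger_force: 0.0
```

Request:
jog_arm([
  [[0,0,0],[0,0,10],0.4],
  [[0,0,0],[0,0,10],0.4],
  [[0,0,0],[0,0,10],0.4],
  [[0,0,0],[0,0,10],0.4],
  [[0,0,0],[0,0,10],0.4],
  [[0,0,0],[0,0,10],0.4],
  [[0,0,0],[0,0,10],0.4],
  [[0,0,0],[0,0,0],0.4],
])

```text
time: 47.85
eef_pos: [543.5, -175.8, 225.7]
orientation: [2.086, 2.348, 0.0]
wrist_force: [-0.1, 0.3, 0.1]
opening: 0.301
finger_force: 0.0
```

```bash
python3 - <<'E'
from h import *
st();go(541,-107,135,-83)
for c in("side","top"):
    a=ctrl.capture(c)
    for t in("disc1","handle1","bin_bar"):print(t,[(np.round(d["centre"]).tolist(),round(d["confidence"],2)) for d in ctrl.pinpoint(t,c)])
    if c=="top":cv2.imwrite("pics/top2.png",cv2.resize(a[60:260,180:380],None,fx=3,fy=3,interpolation=cv2.INTER_CUBIC))
E
```

```text
47.85 [ 543.5 -175.8  225.7] [-0.1  0.3  0.1] 0.301 0.0 q [-0.39  0.39  1.6  -0.    1.14 -0.51]
turn [ 0.   0.  -0.2] shift [68.6  6.  90.7]
disc1 [([376.0, -94.0, 1.0], 0.75), ([645.0, -162.0, 80.0], 0.43)]
handle1 [([383.0, 146.0, -4.0], 0.88), ([664.0, -54.0, 30.0], 0.76), ([436.0, 134.0, 3.0], 0.76), ([672.0, -77.0, 30.0], 0.73)]
bin_bar [([536.0, -108.0, 90.0], 0.82)]
disc1 [([675.0, -159.0, 48.0], 0.53), ([646.0, -164.0, 116.0], 0.29)]
handle1 [([661.0, -10.0, 34.0], 0.74), ([672.0, -80.0, 33.0], 0.73), ([667.0, -57.0, 26.0], 0.56), ([383.0, 148.0, 0.0], 0.47), ([441.0, 136.0, 2.0], 0.47), ([670.0, -157.0, 48.0], 0.18)]
bin_bar [([545.0, -107.0, 90.0], 0.65)]
```

View pics/top2.png

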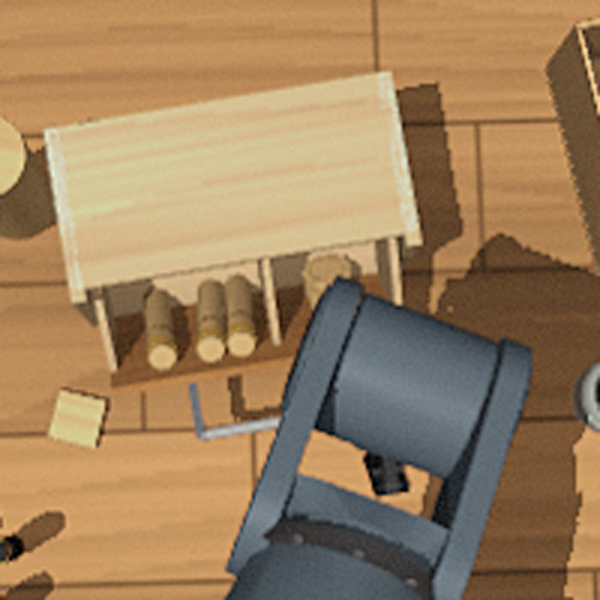

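The three handles are in the wide bay and the discs are stacked in the narrow bay; only the orange disc is left on the bench. Next I'll cage the bar and push it home.

Request:
jog_arm([
  [[35,3,0],[0,0,0],0.4],
  [[34,3,0],[0,0,0],0.4],
  [[0,0,40],[0,0,0],0.4],
  [[0,0,40],[0,0,0],0.4],
  [[0,0,35],[0,0,0],0.4],
  [[0,0,32],[0,0,0],0.4],
  [[0,0,0],[0,0,0],0.4],
])

```text
time: 49.12
eef_pos: [540.0, -106.2, 76.6]
orientation: [-2.085, -2.345, 0.003]
wrist_force: [0.1, -0.5, -0.1]
opening: 0.3
finger_force: 0.0
```

Request:
jog_arm([
  [[0,0,0],[0,0,0],0.6],
  [[0,0,0],[0,0,0],0.6],
  [[0,5,-4],[0,0,0],0.6],
  [[0,9,-10],[0,0,0],0.6],
  [[0,10,-10],[0,0,0],0.6],
  [[0,0,0],[0,0,0],0.6],
])

```text
time: 49.88
eef_pos: [564.3, -103.9, 103.6]
orientation: [-2.086, -2.347, 0.003]
wrist_force: [-8.7, -1.7, 3.6]
opening: 0.204
finger_force: 4.3
```

Request:
jog_arm([
  [[0,8,-7],[0,0,0],0.6],
  [[0,8,-5],[0,0,0],0.6],
  [[0,8,-4],[0,0,0],0.6],
  [[0,8,-4],[0,0,0],0.6],
  [[0,0,0],[0,0,0],0.6],
])

```text
time: 50.5
eef_pos: [597.7, -100.0, 123.0]
orientation: [2.087, 2.347, 0.001]
wrist_force: [0.2, -0.2, 0.7]
opening: 0.198
finger_force: 0.0
```

Request:
jog_arm([
  [[0,5,-2],[0,0,0],0.6],
  [[0,5,-2],[0,0,0],0.6],
  [[0,0,0],[0,0,0],0.6],
])

```text
time: 50.88
eef_pos: [607.4, -98.8, 126.5]
orientation: [2.087, 2.347, 0.001]
wrist_force: [0.3, 0.0, -0.6]
opening: 0.202
finger_force: 0.0
```

Request:
jog_arm([
  [[0,3,-1],[0,0,0],0.6],
  [[0,3,0],[0,0,0],0.6],
  [[0,0,0],[0,0,0],0.6],
])

```text
time: 51.25
eef_pos: [613.1, -98.1, 127.3]
orientation: [2.087, 2.347, 0.0]
wrist_force: [-0.7, -0.1, 0.5]
opening: 0.199
finger_force: 0.2
```

```bash
python3 - <<'E'
from h import *
st()
a=ctrl.capture("side")
for t in("bin_bar","wide_mouth","narrow_mouth"):print(t,[(np.round(d["centre"]).tolist(),round(d["confidence"],2)) for d in ctrl.pinpoint(t,"side")])
E
```

```text
51.25 [613.1 -98.1 127.3] [-0.7 -0.1  0.5] 0.199 0.2 q [-0.23  0.59  1.55  0.    1.   -0.35]
bin_bar [([604.0, -99.0, 150.0], 0.65)]
wide_mouth [([683.0, -157.0, 81.0], 0.53)]
narrow_mouth [([717.0, -154.0, 116.0], 0.75), ([659.0, -84.0, 9.0], 0.66)]
```

Now a slow push on until the stop loads the wrist.

Request:
jog_arm([
  [[0,2,0],[0,0,0],0.6],
  [[0,2,0],[0,0,0],0.6],
  [[0,0,0],[0,0,0],0.6],
  [[0,0,0],[0,0,0],0.6],
])

```text
time: 51.95
eef_pos: [616.9, -97.7, 127.3]
orientation: [2.088, 2.347, 0.0]
wrist_force: [-0.2, -0.1, 0.4]
opening: 0.198
finger_force: 0.3
```

Request:
jog_arm([
  [[0,2,0],[0,0,0],0.6],
  [[0,2,0],[0,0,0],0.6],
  [[0,0,0],[0,0,0],0.6],
  [[0,0,0],[0,0,0],0.6],
])

```text
time: 52.45
eef_pos: [617.8, -97.5, 127.1]
orientation: [-2.084, -2.343, 0.008]
wrist_force: [-20.8, -2.1, 11.3]
opening: 0.2
finger_force: 10.4
```

Request:
jog_arm([
  [[0,2,0],[0,0,0],0.6],
  [[0,1,0],[0,0,0],0.6],
  [[0,0,0],[0,0,0],0.6],
  [[0,0,0],[0,0,0],0.6],
])

```text
time: 52.95
eef_pos: [618.0, -97.5, 126.9]
orientation: [-2.08, -2.339, 0.015]
wrist_force: [-38.7, -5.0, 23.4]
opening: 0.199
finger_force: 19.4
```

Request:
jog_arm([
  [[0,-7,0],[0,0,0],0.6],
  [[0,-3,0],[0,0,0],0.5],
  [[0,0,0],[0,0,0],0.4],
  [[0,0,-30],[0,0,0],0.4],
  [[0,0,-40],[0,0,0],0.4],
  [[0,-40,-30],[0,0,0],0.4],
  [[30,-50,0],[0,0,0],0.4],
  [[30,-50,0],[0,0,0],0.4],
])

```text
time: 53.95
eef_pos: [466.6, -54.3, 227.5]
orientation: [2.088, 2.346, 0.001]
wrist_force: [0.6, -0.5, 1.3]
opening: 0.297
finger_force: 0.0
```

Request:
jog_arm([
  [[30,-50,0],[0,0,0],0.4],
  [[50,-30,0],[0,0,0],0.4],
  [[50,0,0],[0,0,0],0.4],
  [[50,0,0],[0,0,0],0.4],
  [[0,0,0],[0,0,0],0.4],
])

```text
time: 54.58
eef_pos: [367.1, 117.1, 227.6]
orientation: [2.082, 2.352, 0.002]
wrist_force: [0.7, 0.1, 0.4]
opening: 0.299
finger_force: 0.0
```

```bash
python3 - <<'E'
from h import *
st()
ims=[]
for c in("side","top"):
    a=ctrl.capture(c);ims.append(a)
    for t in("bin_bar","wide_mouth","narrow_mouth","disc1","handle1"):print(t,[(np.round(d["centre"]).tolist(),round(d["confidence"],2)) for d in ctrl.pinpoint(t,c)])
cv2.imwrite("pics/end.png",np.hstack([cv2.resize(t,(400,500),interpolation=cv2.INTER_CUBIC) for t in(ims[0][120:295,130:270],ims[1][70:245,190:330])]))
E
```

```text
54.58 [367.1 117.1 227.6] [0.7 0.1 0.4] 0.299 0.0 q [0.19 0.05 2.04 0.   1.05 0.07]
bin_bar [([611.0, -98.0, 149.0], 0.63)]
wide_mouth []
narrow_mouth [([719.0, -154.0, 114.0], 0.97)]
disc1 [([374.0, -95.0, -1.0], 0.51), ([688.0, -158.0, 85.0], 0.36)]
handle1 [([442.0, 133.0, 7.0], 0.63), ([383.0, 147.0, -2.0], 0.57)]
bin_bar [([616.0, -97.0, 146.0], 0.74), ([762.0, 118.0, 2.0], 0.47), ([555.0, 72.0, 0.0], 0.38)]
wide_mouth [([700.0, -26.0, 113.0], 0.89)]
narrow_mouth [([715.0, -153.0, 110.0], 0.63)]
disc1 [([376.0, -91.0, -4.0], 0.7), ([686.0, -164.0, 86.0], 0.55)]
handle1 [([436.0, 134.0, 2.0], 0.67), ([670.0, -6.0, 21.0], 0.47), ([683.0, -77.0, 18.0], 0.42), ([726.0, -152.0, 22.0], 0.34), ([717.0, -154.0, 109.0], 0.33)]
```

View pics/end.png

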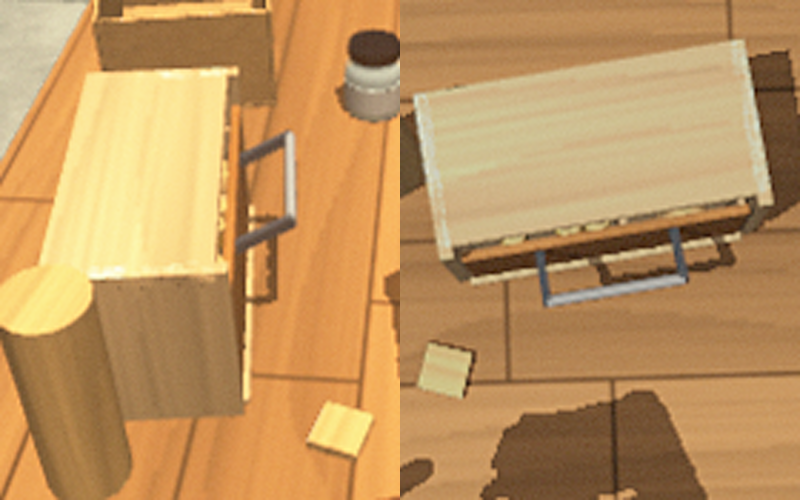

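```bash
python3 -c "
from rig import ctrl
print(ctrl.sign_off())"
```

```text
the job is handed in; nothing more can be done
None
```

The job is handed in at about 55 s of robot time: three handles are in the wide bay, three wooden discs are in the narrow bay, the bin is pushed back against its stop, and I touched none of the other items.

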